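Pin the stock dolly's drawbar into its tow clevis

ROBOT

A 7-joint arm with a two-finger parallel gripper is mounted at the origin on the work surface. World frame = base frame: x ahead of the robot, y to its left, z up, the work surface at z = 0. Lengths are in m, angles in rad, forces in N, time in s.
With the tool pointing down it reaches from about 0.4 to 0.85 m from the base axis. Payload 4.5 kg.
Tool frame: the origin (TCP) lies between the finger pads; the fingertips stand 19 mm ahead of it and the grasp point (between the pads) is the TCP; z points along the fingers, y is the direction in which the jaws open and shut (so a half turn about z gives the same grasp; the last joint's range is limited). The gripper opens to 88 mm and grips with 3 to 60 N. Pads are 18 mm wide; open, the fingers measure 123 mm over their backs; the gripper's body (75 mm by 187 mm) begins 45 mm behind the grasp point.
Start: joints at [1.382, 0.689, -0.195, 1.565, 0.157, 0.902, -0.215], TCP at [0.138, -0.61, 0.258] pointing down, gripper open.
Joint ranges: [-3.01, 3.01], [-0.46, 2.08], [-1.47, 1.51], [0.13, 2.56], [-1, 4.14], [0.04, 2.09], [-2.66, 2.66]. Speed limits (rad/s): [2.57, 2.57, 3.14, 3.14, 3.14, 3.14, 3.14].

INTERFACE

Orientations are given as a unit quaternion [x, y, z, w].
In Python, from plant import status, snapshot, finish_job, cut_out, tip_of gives the robot as it stands. The module is installed in compiled form; this text tells all that it offers.
- The arm moves only by the tool carry_out, never from a script. Its arguments are lists of equal length, an entry for each row: "linear": the shift along the world's x, y, z in m, a list of three; "roll": the turn about the world's z in rad. A call has 1 to 8 rows; each row is the pose to reach, as a shift and turn from the pose measured when the call began; what a row does not reach only later rows make up. A row lasts 1/12 s, in which the tool goes at most 41.7 mm and 7.16 degrees, less where a joint would pass 70% of its speed; a pose out of reach is approached as far as the arm can. A call with a gripper value outside its range is refused whole. "gripper" is the opening, from 0 (shut) to 1 (fully open), set as the call begins (left out, the last holds). The fingers move at their own pace and stop on an object; "grip_force" is the grip in N (left out, the last holds). Time passes only in rows, so rows that repeat a pose let the fingers close. It gives the time, the measured TCP pose, the force and the opening at its end, in the units of the state.
- status.get_state(): the state, without advancing time (a new reading comes with each control period).
- snapshot(name): name is "scene" or "side" or "wrist"; returns a dict with "img" (384x512x3 uint8, red, green, blue), "range_z" (384x512 float32, m along the optical axis (not along the pixel's ray), 0 where there is no reading), "fx", "fy", "cx", "cy" (pixels), "k1" (the pictures are not rectified: a ray, as slopes to the right and down, at radius r is drawn at 1 + k1 r^2 times it, then the intrinsics apply), "world_from_camera" (4x4, takes a point from camera to world coordinates). Camera axes: x right, y down, z forward; pixel columns grow to the right and rows downward; lengths in m; the calibration is good to about 2 mm. A picture is of the moment at which its call begins.
- finish_job(): hands the job in, once; it reports no verdict.
Trained networks look in a picture, given as the dict that the camera call returned (one of the last four; its "shot" number tells which), for a name from the list of things; names that differ only in an ending like _2 or _b are one class to them, and where a whole thing is asked for, a point or a joint stands for the part that bears it (a point fixed in the world has none). Each returns a list of dicts, best first, with "confidence" (0 to 1); they miss things now and then, are a little off and sometimes report something else, mostly with a low value. They report only what shows in the picture. A call takes as long as a camera call. They do not tell look-alikes from the thing itself.
- cut_out(picture, query): "region" (384x512 bool, what is visible of it) and "pixel" ([column, row] in pixels, amid what is visible of it).
- tip_of(picture, query): "pixel" ([column, row] in pixels: a listed point, or the origin of a listed thing).
The state is a dict: "clock": time; "q": joint angles; "qd": joint speeds; "joint_torque": joint torques, N m; "tool_pos": TCP position; "eef_rot": TCP orientation; "contact_force": force on the tool from outside, world axes, zero at the start; "moment": the same for the moment, N m; "opening": opening from 0.0 (shut) to 1.0 (fully open).
Only numpy, scipy, OpenCV 4.12 (cv2) and the standard library are available. Lean on these libraries where they do the work, as an engineer would, in place of code of your own. Each camera call takes 0.05 s, during which the arm holds its last target.

TASK

Couple the drawbar to the stock dolly: take the thicker of the two steel pins from the wooden rack, stand it nose down in the hole of the clevis' upper ear, and slide the drawbar towards the dolly by its block until the pin drops into the hidden eye. Then press the pin fully home through both ears, its collar flat on the upper ear, and let go; work by feel and gently, never forcing the pin against the clevis or the drawbar. Leave the thinner pin and the food tins where they are.

Things in the scene. Friction and masses are not known exactly. Their poses are not given: they have to be found in the camera images.
- coupling: Fixed low stock dolly with a bare metal tow clevis at its front and a grey base channel 8 mm thick. Origin: on the table, on the vertical axis of the clevis holes; z up, y level along the drawbar towards the dolly, x across. Clevis: two level ears 56 mm wide in x, y = -29 to +73 mm, then a closing bridge to y = 85, top 68 mm. Drawbar guide arch 64 mm high at y = -76 to -56 mm.
- deck (a point): Middle of the dolly's plywood deck, 260 mm (x) by 320 mm (y), top 70 mm above the table, at y = 245 mm in the coupling's frame; on it, from y = 190 mm, a carton of tins, top 170 mm above the table. Not to be handled.
- ear_hole (a point): Centre of the upper ear's hole at the ear's top face, 68 mm above the table; hole 17.2 mm, slightly chamfered, ear 14 mm thick; axes as the coupling's.
- lower_hole (a point): Centre of the lower ear's hole at that ear's top face, straight below the upper hole, 40 mm above the table; hole 18 mm, ear 10 mm thick. In it sits a stiff plastic keeper, top 36 mm above the table: a pin dropped through the eye stops on it, its collar 14 mm clear of the upper ear, and must be pushed down against about 5 N, up to 10 N when the bar still leans on the pin, to be home. The keeper does not spring back.
- gap (a point): Point on the hole axis midway in the gap between the ears, 47 mm above the table. Here lies the drawbar's flat eye bar, 42 to 52 mm high, with an 18.5 mm hole, the eye. At the start the eye is always 9 to 43 mm short of the hole axis (on the -y side), so a pin set in the upper ear lands on solid bar. Without a pin in the eye the bar can slide past; a pin in it blocks it.
- block_top (a point): Top centre of the grey drawbar block, 34 (x) by 44 (y) by 66 mm tall, top 90 mm over the table; axes as the coupling's. It slides along that y only (friction 1.5 N), 160 to 114 mm from the hole axis on the -y side, and carries the eye bar, clamped at an unmeasured depth that differs each time: the eye lines up with the block somewhere 116 to 144 mm from the hole axis.
- pin: The thicker loose steel pin, 0.14 to 0.22 kg: shank 16 mm across, 46 mm long, nose tapering to 13 mm over the last 4 mm; collar 30 mm across, 6 mm thick; on it an upright grip tab 30 (x) by 12 (y) by 34 mm tall. Origin: centre of the nose's end; z towards the tab. Starts upright in a rack hole, nose 8 mm above the table; on the eye bar in the upper ear its nose is at 52 mm, fully home at 22 mm.
- pin_collar (a point): On the thicker pin's axis at the underside of its collar, 46 mm above the nose end; axes as the pin's.
- thin_pin: The thinner pin, not wanted here: shank 11 mm in diameter and 46 mm long, collar 20 mm, tab 18 by 12 by 20 mm, total height 72 mm; origin at the nose end. Stands in the rack's other hole.
- rack: Fixed wooden block 140 mm (x) by 60 mm (y) by 36 mm tall, two holes of 21 mm, 28 mm deep, at x = -35 and +35 mm. Origin: centre of its underside on the table.
- can_a: Food tin, 66 mm in diameter, 100 mm tall, bystander; origin at the centre of its underside.
- can_b: Food tin like the other, bystander; origin at the centre of its underside.
Mind the look-alikes: they are no part of the job. Leave any orange or pink look-alike of the pin alone.

How it is judged:
By the outcome, as a careful person would: the job done as asked, in the order asked, and still so for the second after the job is handed in, with the robot touching nothing.
It also fails if it takes over 72 s, if anything falls off the work surface, if the arm or the gripper's body presses on something with over 40 N, if the wrist force passes 120 N, or if a joint passes its speed limit or range.

## Working session

There is one attempt and no reset: what is moved stays moved. The work goes in short steps, Python scripts to look and compute and a tool call to move; the robot and the scene stay as the last step left them, time stands still between calls to the robot, and variables do not carry over. Pictures are saved under pics/ and viewed, and the job is handed in when it is done.

Besides the shell and the picture viewer there is one more tool, called after "Request:" as name(argument=value, ...), one argument or row to a line, values as JSON. carry_out: Moves the arm, as the interface text tells. Its arguments: {"type":"object","properties":{"linear":{"type":"array"},"roll":{"type":"array"},"gripper":{"type":"number"},"grip_force":{"type":"number"}},"required":["linear","roll"]}

```bash
mkdir -p pics; cat > h.py <<'E'
import numpy as np, cv2
from plant import status, snapshot, finish_job, cut_out, tip_of
def save(p,name): cv2.imwrite('pics/'+name+'.png',cv2.cvtColor(p['img'],cv2.COLOR_RGB2BGR))
def ray(p,u,v):
    xd=(u-p['cx'])/p['fx'];yd=(v-p['cy'])/p['fy'];x,y=xd,yd
    for _ in range(20):
        f=1+p['k1']*(x*x+y*y);x,y=xd/f,yd/f
    return np.array([x,y,1.])
def at_z(p,u,v,z):
    T=np.array(p['world_from_camera']);d=T[:3,:3]@ray(p,u,v);o=T[:3,3]
    return o+d*(z-o[2])/d[2]
def cloud(p):
    h,w=p['range_z'].shape;v,u=np.mgrid[:h,:w]
    x,y,_=None,None,None
    xd=(u-p['cx'])/p['fx'];yd=(v-p['cy'])/p['fy'];x,y=xd,yd
    for _ in range(20):
        f=1+p['k1']*(x*x+y*y);x,y=xd/f,yd/f
    z=p['range_z'];T=np.array(p['world_from_camera'])
    P=np.stack([x*z,y*z,z],-1)@T[:3,:3].T+T[:3,3]
    P[z==0]=np.nan
    return P
def proj(p,X):
    T=np.linalg.inv(np.array(p['world_from_camera']));c=T[:3,:3]@np.asarray(X)+T[:3,3]
    x,y=c[:2]/c[2];f=1+p['k1']*(x*x+y*y);return p['fx']*x*f+p['cx'],p['fy']*y*f+p['cy']
E
python3 - <<'E'
from h import *
s=status.get_state();print(s['clock'],s['tool_pos'],s['eef_rot'],s['contact_force'],s['opening'])
Z={'ear_hole':.068,'block_top':.09,'deck':.07,'lower_hole':.04,'pin':.008,'pin_collar':.054,'thin_pin':.008,'rack':0,'can_a':0,'coupling':0}
for n in ['scene','side','wrist']:
    p=snapshot(n);save(p,n+'0');np.savez('/tmp/%s0.npz'%n,**p)
    print(n,np.array(p['world_from_camera'])[:3].round(3).tolist(),p['fx'],p['k1'])
    for k,z in Z.items():
        for r in tip_of(p,k)[:4]:print(k,np.round(r['pixel']),round(r['confidence'],2),at_z(p,*r['pixel'],z).round(4))
print(status.get_state()['clock'])
E
```

```text
0.0 [ 0.1379127  -0.6089681   0.25689952] [ 9.93797884e-01  1.11197574e-01 -1.62847024e-04 -9.15731981e-04] [-0.63027736  0.22208903  0.62289448] 0.9964083103317082
scene [[0.435, 0.65, -0.624, 1.15], [0.9, -0.327, 0.287, -0.254], [-0.018, -0.686, -0.727, 0.693]] 347.13364184097156 0.008119706973889024
ear_hole [281. 162.] 0.81 [0.5621 0.0913 0.068 ]
block_top [223. 164.] 0.88 [ 0.5217 -0.0563  0.09  ]
block_top [282. 179.] 0.17 [0.6366 0.0509 0.09  ]
lower_hole [284. 170.] 0.86 [0.5668 0.0991 0.04  ]
lower_hole [131. 221.] 0.63 [ 0.5551 -0.3114  0.04  ]
pin [117. 270.] 0.67 [ 0.6531 -0.371   0.008 ]
pin [130. 236.] 0.62 [ 0.5717 -0.3273  0.008 ]
pin [ 88. 239.] 0.52 [ 0.5357 -0.4175  0.008 ]
pin_collar [111. 260.] 0.77 [ 0.6565 -0.371   0.054 ]
pin_collar [ 81. 228.] 0.75 [ 0.5371 -0.4182  0.054 ]
pin_collar [125. 221.] 0.6 [ 0.5633 -0.3226  0.054 ]
thin_pin [128. 210.] 0.52 [ 0.4883 -0.315   0.008 ]
rack [128. 221.] 0.83 [ 0.5179 -0.3215  0.    ]
rack [124. 222.] 0.36 [ 0.5158 -0.3306  0.    ]
can_a [179. 267.] 0.83 [ 0.7017 -0.2441 -0.    ]
can_a [244. 267.] 0.64 [ 0.7665 -0.1136 
[... 485 characters left out ...]
n_collar [241. 290.] 0.75 [ 0.5645 -0.3292  0.054 ]
pin_collar [230. 329.] 0.5 [ 0.5357 -0.4335  0.054 ]
pin_collar [276. 303.] 0.48 [ 0.6451 -0.3694  0.054 ]
pin_collar [236. 185.] 0.25 [0.5662 0.0917 0.054 ]
thin_pin [236. 189.] 0.66 [0.567  0.1267 0.008 ]
thin_pin [213. 298.] 0.47 [ 0.4938 -0.316   0.008 ]
rack [225. 297.] 0.82 [ 0.5245 -0.3111  0.    ]
can_a [284. 274.] 0.95 [ 0.687  -0.2443  0.    ]
can_a [304. 238.] 0.76 [ 0.7662 -0.1105 -0.    ]
coupling [233. 181.] 0.68 [0.5591 0.1865 0.    ]
coupling [234. 197.] 0.56 [0.559  0.0932 0.    ]
wrist [[0.221, -0.943, -0.25, 0.202], [-0.975, -0.213, -0.057, -0.594], [0.0, 0.256, -0.967, 0.384]] 301.99183963377374 -0.04609814634293357
1.65
```

```bash
python3 - <<'E'
import cv2
for n in ['scene','side']:
    i=cv2.imread(f'pics/{n}0.png')
    c=i[120:320,50:350] if n=='scene' else i[130:360,150:400]
    cv2.imwrite(f'pics/{n}0c.png',cv2.resize(c,None,fx=2.5,fy=2.5,interpolation=cv2.INTER_CUBIC))
E
```

```text
(no output)
```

View pics/scene0c.png

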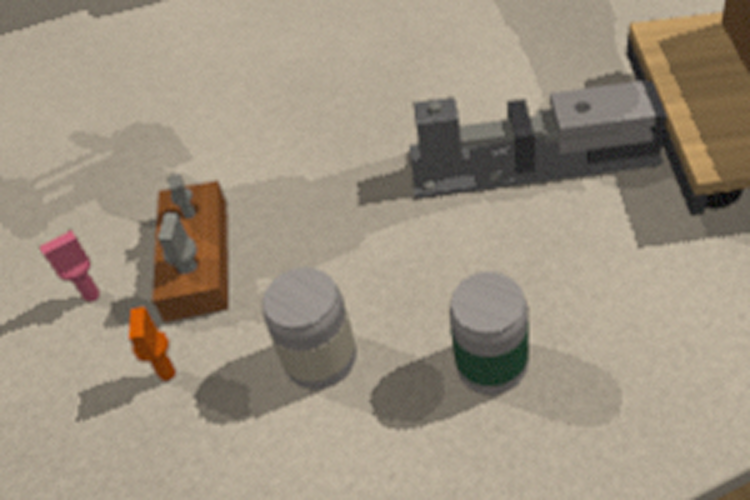

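View pics/side0c.png

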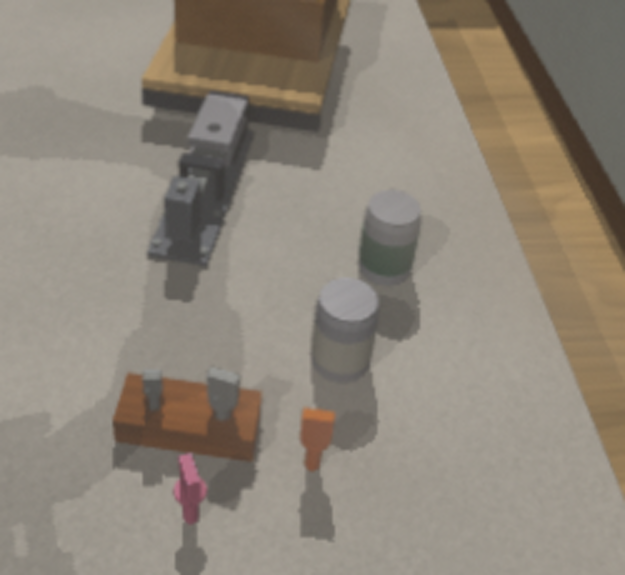

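View pics/scene0.png

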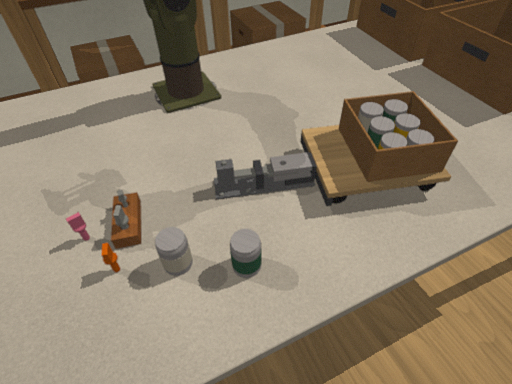

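```bash
cat > fit.py <<'E'
from h import *
def top(P,c,r,z0,z1):
    m=(np.hypot(P[...,0]-c[0],P[...,1]-c[1])<r)&(P[...,2]>z0)&(P[...,2]<z1)
    return P[m]
def rect(pts):
    (c,s,a)=cv2.minAreaRect((pts[:,:2]*1000).astype(np.float32));return np.round(c,1),np.round(s,1),round(a,1)
E
python3 - <<'E'
from fit import *
for n in ['scene','side']:
    p=dict(np.load(f'/tmp/{n}0.npz'));P=cloud(p)
    for nm,c,r,a,b in [('tab',(.558,-.327),.04,.062,.11),('tabtop',(.558,-.327),.04,.088,.11),('rack',(.522,-.32),.1,.03,.042),('block',(.52,-.058),.04,.084,.1),('clevis',(.565,.11),.09,.062,.074)]:
        q=top(P,c,r,a,b)
        if len(q)>3:print(n,nm,len(q),q.mean(0).round(4),q[:,2].max().round(4),rect(q))
        else:print(n,nm,len(q))
E
```

```text
scene tab 190 [ 0.564  -0.3286  0.083 ] 0.0965 (array([ 559.3, -329.4]), array([15.9, 33.8]), 67.9)
scene tabtop 87 [ 0.5614 -0.3291  0.0931] 0.0965 (array([ 559.4, -329.1]), array([15.7, 33.8]), 71.2)
scene rack 900 [ 0.5355 -0.3212  0.0355] 0.0414 (array([ 517.9, -352.4]), array([125.1, 143.6]), 77.2)
scene block 183 [ 0.5247 -0.0542  0.0902] 0.098 (array([521.1, -53.2]), array([43.3, 35.3]), 73.1)
scene clevis 944 [0.5735 0.1228 0.0679] 0.0727 (array([577.5, 108.9]), array([178.6, 107.4]), 85.1)
side tab 157 [ 0.5601 -0.332   0.0829] 0.0961 (array([ 560.4, -328.8]), array([13.6, 30.3]), 69.2)
side tabtop 72 [ 0.56   -0.3297  0.0927] 0.0961 (array([ 560.4, -328.7]), array([13.2, 30.2]), 69.5)
side rack 958 [ 0.5232 -0.3264  0.0359] 0.0411 (array([ 524.6, -320.9]), array([ 61.8, 139.3]), 77.8)
side block 132 [ 0.5233 -0.0567  0.0909] 0.0993 (array([524.1, -54.1]), array([47.5, 35.2]), 76.9)
side clevis 534 [0.5727 0.1191 0.0685] 0.0737 (array([580.5, 108.1]), array([176.9, 109.4]), 85.9)
```

Request:
carry_out(
  linear=[
    [0.2,0.14,0],
    [0.42,0.28,-0.02],
    [0.42,0.28,-0.02],
    [0.42,0.28,-0.02],
    [0.42,0.28,-0.02],
    [0.42,0.28,-0.02],
    [0.42,0.28,-0.02],
    [0.42,0.28,-0.02],
  ],
  roll=[-0.12,-0.25,-0.37,-0.5,-0.58,-0.58,-0.58,-0.58],
  gripper=0.6,
)

```text
clock: 2.32
tool_pos: [0.4167, -0.4231, 0.2453]
eef_rot: [0.984, -0.178, 0.0, 0.0]
contact_force: [0.4, -1.3, 0.4]
opening: 0.595
```

```bash
python3 - <<'E'
from h import *
s=status.get_state();print(s['clock'],s['tool_pos'],s['eef_rot'],s['contact_force'],s['opening'])
E
```

```text
2.3167 [ 0.41670121 -0.4230925   0.24525293] [ 9.84109832e-01 -1.77560719e-01  9.37743586e-05  1.45149129e-04] [ 0.36399624 -1.26781696  0.39498277] 0.5947399539854029
```

Request:
carry_out(
  linear=[
    [0.143,0.094,-0.03],
    [0.143,0.094,-0.03],
    [0.143,0.094,-0.03],
    [0.143,0.094,-0.03],
    [0.143,0.094,-0.03],
    [0.143,0.094,-0.03],
    [0.143,0.094,-0.03],
  ],
  roll=[0,0,0,0,0,0,0],
)

```text
clock: 2.9
tool_pos: [0.5592, -0.3294, 0.215]
eef_rot: [0.984, -0.177, -0.0, 0.001]
contact_force: [-0.5, -0.8, -0.3]
opening: 0.599
```

```bash
python3 - <<'E'
from fit import *
p=snapshot('wrist');save(p,'w1');P=cloud(p)
s=status.get_state();print(s['clock'],s['tool_pos'],s['eef_rot'],s['contact_force'],s['opening'])
q=top(P,(.56,-.329),.03,.085,.11)
print(len(q), q.mean(0).round(4) if len(q) else '', rect(q) if len(q)>3 else '')
print(proj(p,[.56,-.329,.094]))
E
```

```text
2.95 [ 0.55807153 -0.33087786  0.21535301] [ 9.83934658e-01 -1.78525115e-01 -5.10401640e-04  1.05442133e-03] [-0.76860732 -0.5972246   1.45445419] 0.6007620622362262
505 [ 0.561  -0.3273  0.0928] (array([ 560.1, -326.9]), array([11.9, 29.8]), 67.8)
(np.float64(250.9249734032589), np.float64(189.22272482571012))
```

View pics/w1.png

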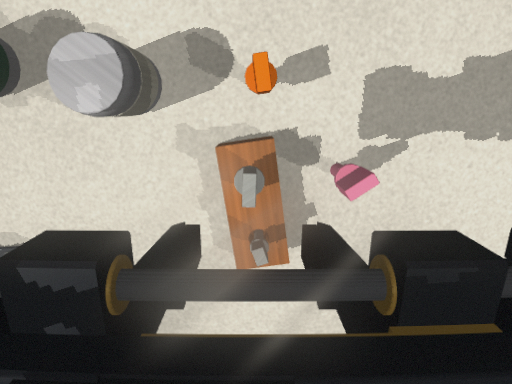

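Request:
carry_out(
  linear=[
    [0.001,0.003,-0.04],
    [0.001,0.003,-0.08],
    [0.001,0.003,-0.115],
    [0.001,0.003,-0.131],
    [0.001,0.003,-0.131],
    [0.001,0.003,-0.131],
  ],
  roll=[-0.03,-0.03,-0.03,-0.03,-0.03,-0.03],
)

```text
clock: 3.45
tool_pos: [0.5571, -0.3301, 0.0845]
eef_rot: [0.981, -0.195, -0.001, 0.002]
contact_force: [0.2, 0.0, 0.6]
opening: 0.597
```

Request:
carry_out(
  linear=[
    [0,0,0],
    [0,0,0],
    [0,0,0],
    [0,0,0],
    [0,0,0],
    [0,0,0],
  ],
  roll=[0,0,0,0,0,0],
  gripper=0.0,
  grip_force=20,
)

```text
clock: 3.95
tool_pos: [0.5574, -0.33, 0.085]
eef_rot: [0.981, -0.195, -0.001, 0.002]
contact_force: [-0.2, -0.1, 0.7]
opening: 0.171
```

Request:
carry_out(
  linear=[
    [0,0,0],
    [0,0,0],
    [0,0,0],
    [0,0,0],
  ],
  roll=[0,0,0,0],
)

```text
clock: 4.28
tool_pos: [0.5575, -0.3299, 0.085]
eef_rot: [0.981, -0.195, -0.001, 0.002]
contact_force: [0.2, -0.3, -0.8]
opening: 0.135
```

Gripped at 12 mm. Lift straight to z ≈ 0.22.

Request:
carry_out(
  linear=[
    [0,0,0.015],
    [0,0,0.04],
    [0,0,0.08],
    [0,0,0.115],
    [0,0,0.135],
    [0,0,0.135],
    [0,0,0.135],
  ],
  roll=[0,0,0,0,0,0,0],
)

```text
clock: 4.87
tool_pos: [0.5576, -0.33, 0.2205]
eef_rot: [0.981, -0.195, -0.0, 0.002]
contact_force: [-0.2, 0.7, -1.3]
opening: 0.133
```

```bash
python3 - <<'E'
from fit import *
p=snapshot('wrist');save(p,'w2')
p=snapshot('side');save(p,'s2')
s=status.get_state();print(s['clock'],s['tool_pos'],s['eef_rot'],s['contact_force'],s['opening'])
# ear hole: fine localisation from initial side/scene: dark pixel centroid
for n in ['scene','side']:
    p=dict(np.load(f'/tmp/{n}0.npz'));P=cloud(p)
    a={'scene':(281,162),'side':(235,181)}[n]
    g=p['img'].astype(int).sum(2)
    print(n);print(g[a[1]-7:a[1]+8,a[0]-9:a[0]+10])
E
```

```text
4.9667 [ 0.55628751 -0.32906856  0.21800394] [ 9.80871786e-01 -1.94631744e-01 -2.84837733e-03  9.54018273e-04] [ 0.66314027 -0.3715075  -2.61642836] 0.13288409528764775
scene
[[456 457 463 471 468 465 459 437 446 441 429 403 355 357 366 382 378 386
  395]
 [452 453 426 427 424 425 420 404 411 391 401 397 394 398 386 390 393 387
  390]
 [409 408 396 393 391 383 392 380 384 389 389 391 392 379 396 390 383 392
  390]
 [385 393 386 387 380 386 385 394 380 387 389 384 388 400 392 398 391 386
  391]
 [401 386 384 394 386 390 389 389 396 384 395 395 398 395 385 396 394 387
  390]
 [397 398 394 391 398 400 397 399 392 358 347 343 361 383 389 390 394 396
  390]
 [395 394 384 393 396 392 398 379 336 279 283 266 277 323 367 388 387 399
  392]
 [383 393 395 387 388 392 381 349 272 229 238 233 211 250 347 399 399 393
  394]
 [372 391 384 396 398 392 393 359 278 231 236 228 228 259 343 399 396 400
  404]
 [349 402 390 392 398 385 399 377 343 263 252 260 292 346 394 403 388 394
  390]
 [318 404 389 387 388 385 400 400 390 355 348 352 375 393 396 399 395 399
  382]
 [287 402 405 398 394 391 391 390 
[... 811 characters left out ...]
 325 283 281 278 301 368 409 413 411 411 404
  339]
 [330 387 412 414 415 410 379 312 268 266 268 286 360 409 413 412 415 391
  315]
 [360 405 413 415 417 415 404 370 325 315 322 352 396 411 412 409 409 359
  275]
 [388 412 411 411 416 417 414 405 394 391 392 405 413 413 414 412 394 321
  246]
 [400 406 404 406 411 413 411 413 412 413 415 414 411 412 412 415 373 291
  241]
 [314 324 334 345 371 378 389 404 409 410 410 413 413 414 415 409 356 270
  241]
 [268 271 272 280 295 299 307 321 334 349 369 380 390 400 407 389 321 252
  236]
 [263 266 262 260 261 264 262 268 276 281 295 299 306 323 344 327 271 239
  224]
 [296 292 265 253 256 254 259 258 260 257 264 267 266 273 285 275 247 232
  210]]
```

View pics/s2.png

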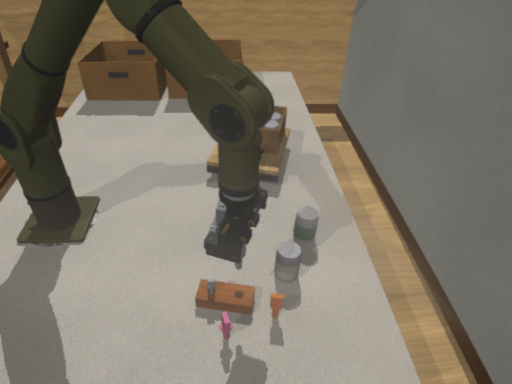

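```bash
python3 - <<'E'
from fit import *
for n,(u0,u1,v0,v1) in {'scene':(278,287,159,166),'side':(231,240,178,185)}.items():
    p=dict(np.load(f'/tmp/{n}0.npz'));P=cloud(p)
    g=p['img'].astype(float).sum(2)[v0:v1+1,u0:u1+1];w=np.clip({'scene':390,'side':410}[n]-15-g,0,None)
    v,u=np.mgrid[v0:v1+1,u0:u1+1];c=((w*u).sum()/w.sum(),(w*v).sum()/w.sum())
    # dark region = hole seen at the surface -> slightly biased by the far wall
    print(n,np.round(c,2),at_z(p,*c,.068).round(4))
    # clevis top face by plane
    m=(abs(P[...,2]-.068)<.006)&(np.hypot(P[...,0]-.57,P[...,1]-.115)<.075)&(p['img'].sum(2)>300)&(p['img'].max(2).astype(int)-p['img'].min(2)<25)
    lab=cv2.connectedComponents(m.astype(np.uint8))[1]
    best=max(range(1,lab.max()+1),key=lambda k:(lab==k).sum())
    mm=lab==best; vv,uu=np.nonzero(mm)
    X=np.array([at_z(p,a,b,.068) for a,b in zip(uu,vv)])
    print(mm.sum(),rect(X),P[mm][:,2].mean())
    cc,s,a=cv2.minAreaRect((X[:,:2]*1000).astype(np.float32))
    # block
    m=(abs(P[...,2]-.09)<.006)&(np.hypot(P[...,0]-.523,P[...,1]+.055)<.035)
    vv,uu=np.nonzero(m);X=np.array([at_z(p,a,b,.09) for a,b in zip(uu,vv)]);print('block',rect(X))
E
```

```text
scene [282.57 162.48] [0.565  0.0938 0.068 ]
557 (array([570. , 114.7]), array([102.4,  58.6]), 73.7) 0.06810812190672678
block (array([524.4, -54.1]), array([43.8, 40.7]), 74.5)
side [235.12 180.7 ] [0.5645 0.0959 0.068 ]
302 (array([572. , 117.2]), array([106.2,  55.5]), 73.6) 0.06915809182409888
block (array([523. , -56.9]), array([53.3, 35.4]), 73.6)
```

View pics/w2.png

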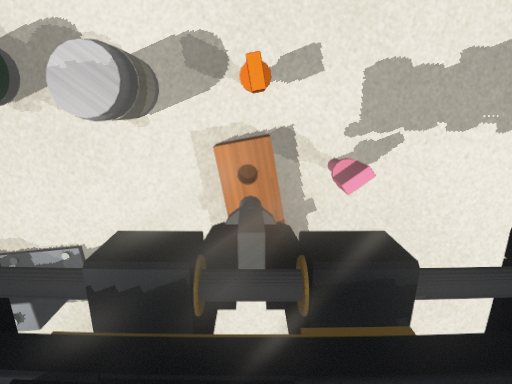

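Request:
carry_out(
  linear=[
    [0,0.03,0],
    [0.002,0.065,0],
    [0.003,0.1,0],
    [0.004,0.135,0],
    [0.005,0.17,0],
    [0.006,0.205,0],
    [0.007,0.24,0],
    [0.008,0.27,0],
  ],
  roll=[0.02,0.04,0.06,0.08,0.1,0.11,0.11,0.11],
)

```text
clock: 5.63
tool_pos: [0.5628, -0.056, 0.2158]
eef_rot: [0.99, -0.14, -0.005, 0.001]
contact_force: [1.1, 0.2, -2.3]
opening: 0.134
```

```bash
python3 - <<'E'
from fit import *
s=status.get_state();print(s['clock'],s['tool_pos'],s['eef_rot'],s['contact_force'],s['opening'])
E
```

```text
5.6333 [ 0.56275647 -0.05602066  0.21583353] [ 9.90205940e-01 -1.39518292e-01 -5.11704793e-03  8.11147963e-04] [ 1.06025005  0.21687757 -2.29536208] 0.13448383611405818
```

Request:
carry_out(
  linear=[
    [0,0.035,0],
    [0.001,0.07,0],
    [0.002,0.105,-0.01],
    [0.002,0.135,-0.025],
    [0.002,0.151,-0.04],
    [0.002,0.151,-0.05],
    [0.002,0.151,-0.05],
    [0.002,0.151,-0.05],
  ],
  roll=[0,0,0,0,0,0,0,0],
)

```text
clock: 6.3
tool_pos: [0.5637, 0.0929, 0.1644]
eef_rot: [0.99, -0.14, -0.007, 0.002]
contact_force: [0.3, -0.6, -1.0]
opening: 0.141
```

```bash
python3 - <<'E'
from fit import *
for n in ['scene','side','wrist']:
    p=snapshot(n);save(p,n+'3');np.savez('/tmp/%s3.npz'%n,**p)
    u,v=proj(p,[.565,.095,.08]);i=cv2.imread(f'pics/{n}3.png');u,v=int(u),int(v);print(n,u,v)
    c=i[max(0,v-60):v+60,max(0,u-60):u+60];cv2.imwrite(f'pics/{n}3c.png',cv2.resize(c,None,fx=4,fy=4,interpolation=cv2.INTER_CUBIC))
s=status.get_state();print(s['clock'],s['tool_pos'],s['eef_rot'],s['contact_force'],s['opening'])
E
```

```text
scene 283 158
side 235 177
wrist 248 202
6.45 [0.56528497 0.09281072 0.16627753] [ 0.9899879  -0.14107119 -0.00461358  0.00126481] [-0.03583136 -0.74437611 -1.40423787] 0.13421301670432595
```

View pics/scene3c.png

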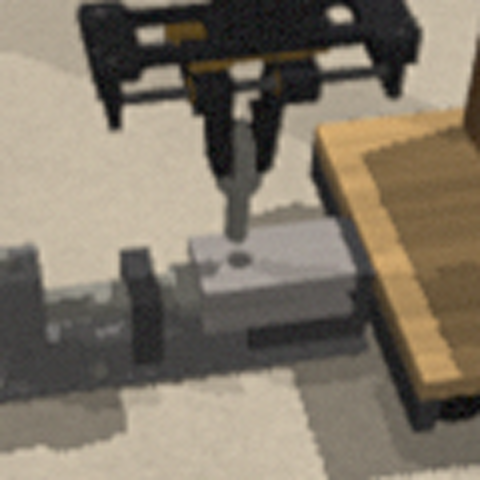

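View pics/side3c.png

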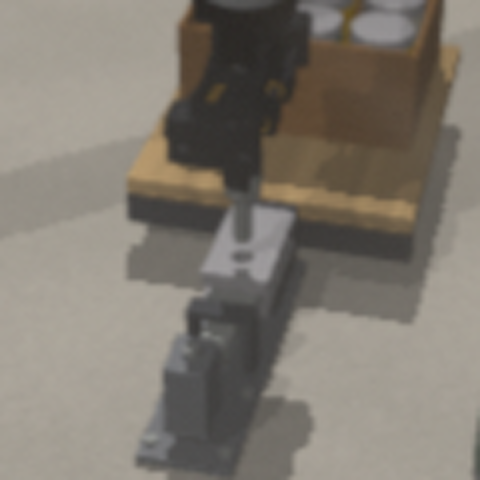

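View pics/wrist3.png

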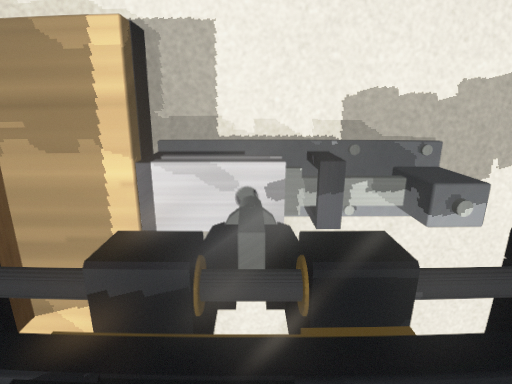

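```bash
python3 - <<'E'
from fit import *
for n in ['scene','side']:
    p=dict(np.load(f'/tmp/{n}3.npz'));g=p['img'].astype(int).sum(2)
    for z in (.085,.1,.115,.13):print(z,np.round(proj(p,[.565,.095,z]),1))
    u,v=[int(x) for x in proj(p,[.565,.095,.095])]
    print(n,'cols',u-9,'..');
    for r in range(v-10,v+16):print(r,g[r,u-9:u+10])
E
```

```text
0.085 [283.2 157.5]
0.1 [283.4 153.2]
0.115 [283.7 148.7]
0.13 [283.9 144.2]
scene cols 274 ..
144 [552 548 513 318 223 227 240 236 248 244 243 241 223 289 449 545 546 541
 537]
145 [549 550 545 443 297 230 208 238 225 239 239 235 266 406 519 539 538 540
 539]
146 [546 549 560 546 450 292 219 226 227 255 237 284 382 503 541 542 540 546
 539]
147 [554 558 563 561 528 391 214 218 230 241 240 367 517 554 547 548 537 551
 553]
148 [558 543 559 555 538 422 226 219 226 235 252 412 567 557 553 544 554 556
 555]
149 [547 555 555 559 516 390 220 226 225 227 239 401 565 557 550 540 558 528
 469]
150 [542 543 549 556 510 349 214 220 229 229 254 417 560 556 530 466 477 433
 360]
151 [545 542 549 558 511 346 223 223 234 235 257 384 470 469 436 363 352 355
 350]
152 [556 545 553 565 525 356 228 217 233 228 255 343 373 359 353 354 349 360
 345]
153 [548 550 562 571 526 351 226 217 232 224 261 343 363 365 355 355 364 360
 355]
154 [553 562 580 573 514 332 221 229 234 234 293 368 378 394 406 411 413 423
 432]
155 [555 552 558 560 506 295 211 219 236 238 307 411 455 456 453 460 472 472
 478]
156 [524 
[... 2704 characters left out ...]
03 326 403 459 462 462 464 440
 344]
182 [416 460 464 466 469 469 452 410 360 350 370 403 449 466 461 464 462 400
 294]
183 [442 466 466 466 466 467 463 452 431 426 435 449 463 468 464 465 442 353
 257]
184 [447 458 455 461 465 469 458 414 360 353 359 417 460 464 460 463 419 315
 250]
185 [357 367 376 392 419 427 433 385 309 300 310 388 455 463 466 462 394 284
 247]
186 [306 308 312 321 335 341 343 325 297 295 298 334 405 448 457 435 346 265
 243]
187 [304 302 295 297 299 304 300 296 296 297 297 301 326 361 375 353 287 245
 231]
188 [338 328 295 289 294 294 293 293 292 295 296 296 297 307 311 287 253 238
 213]
189 [393 365 289 278 280 285 282 281 280 284 293 294 294 293 288 271 253 235
 198]
```

Request:
carry_out(
  linear=[
    [0,0.0035,-0.005],
    [0,0.0035,-0.012],
    [0,0.0035,-0.012],
    [0,0.0035,-0.012],
  ],
  roll=[0,0,0,0],
)

```text
clock: 6.78
tool_pos: [0.5649, 0.0961, 0.1538]
eef_rot: [0.99, -0.141, -0.005, 0.001]
contact_force: [-0.0, -0.3, -1.4]
opening: 0.135
```

```bash
cat > look.py <<'E'
from fit import *
import sys
t=sys.argv[1]
for n in ['scene','side']:
    p=snapshot(n);save(p,n+t);np.savez(f'/tmp/{n}{t}.npz',**p)
    u,v=proj(p,[.565,.095,.08]);i=cv2.imread(f'pics/{n}{t}.png');u,v=int(u),int(v);print(n,u-30,v-30)
    c=i[v-30:v+30,u-30:u+30];cv2.imwrite(f'pics/{n}{t}c.png',cv2.resize(c,None,fx=8,fy=8,interpolation=cv2.INTER_CUBIC))
a,b=[cv2.imread(f'pics/{n}{t}c.png') for n in ('scene','side')]
cv2.imwrite(f'pics/both{t}.png',cv2.resize(np.hstack([a,b]),(800,400)))
s=status.get_state();print(s['clock'],s['tool_pos'],s['eef_rot'],s['contact_force'],s['opening'])
E
python3 look.py 4
```

```text
scene 253 128
side 205 147
6.8833 [0.56527125 0.09626353 0.15427348] [ 0.9899888  -0.14106394 -0.00463782  0.00128018] [-0.45580321 -1.23271439 -2.43091024] 0.13619964102338838
```

View pics/both4.png

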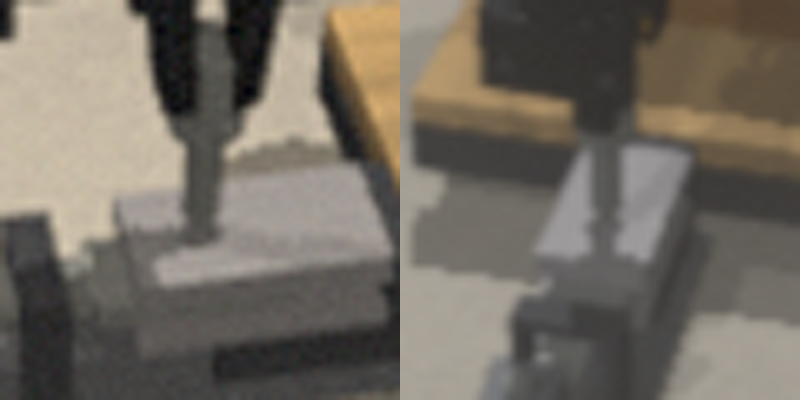

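```bash
python3 - <<'E'
from fit import *
for n,a in [('scene',(274,146,167)),('side',(226,168,186))]:
    g=np.load(f'/tmp/{n}4.npz')['img'].astype(int).sum(2)
    print(n)
    for r in range(a[1],a[2]):print(r,g[r,a[0]:a[0]+19])
E
```

```text
scene
146 [548 559 568 514 315 211 224 227 217 228 232 237 256 265 237 356 523 552
 550]
147 [559 554 574 528 382 223 232 230 224 242 236 238 253 273 245 396 547 559
 545]
148 [554 558 558 547 469 303 225 228 244 238 233 221 230 263 354 485 550 563
 551]
149 [556 554 553 558 540 470 347 214 231 247 230 215 265 387 498 561 563 536
 468]
150 [560 546 554 550 549 547 456 231 221 234 239 231 345 515 540 468 478 433
 366]
151 [551 545 554 547 553 552 448 235 218 233 229 228 340 477 442 373 361 356
 353]
152 [553 537 553 563 558 547 422 234 213 228 232 213 285 368 363 347 356 352
 357]
153 [546 553 572 558 556 542 419 227 219 228 225 225 290 367 363 364 357 353
 359]
154 [556 570 564 561 562 547 417 234 225 230 229 231 319 404 406 419 413 431
 433]
155 [563 560 557 554 558 534 422 236 218 237 234 264 367 463 463 457 470 477
 476]
156 [521 518 511 506 502 482 387 225 225 228 237 293 403 480 486 463 476 471
 469]
157 [481 468 470 469 475 446 350 225 226 234 228 289 413 475 472 470 463 465
 472]
158 [463 469 459 446 475 449 309 226 216 238 239 301 414 464 469 474 470 473
 479]
159 [470 470 47
[... 1447 characters left out ...]
55 270 363 424 424 422 418 424
 430]
178 [329 348 412 457 461 463 456 408 319 270 260 305 384 421 423 423 439 449
 423]
179 [333 379 441 466 463 464 460 416 333 269 263 327 399 424 428 438 454 457
 394]
180 [351 415 459 463 463 459 429 358 292 276 274 301 379 438 451 457 464 458
 378]
181 [380 441 463 466 465 463 419 334 280 287 290 314 397 455 464 463 462 439
 344]
182 [413 459 467 465 468 468 451 373 290 286 300 371 444 464 464 463 462 399
 291]
183 [442 467 465 466 468 469 459 390 302 292 304 390 458 463 463 466 441 354
 258]
184 [448 457 457 458 463 463 450 386 303 291 299 386 446 452 457 463 417 314
 250]
185 [359 365 377 391 413 393 354 327 296 293 296 326 352 355 408 449 389 284
 247]
```

Request:
carry_out(
  linear=[
    [-0.0006,0,-0.004],
    [-0.0006,0,-0.008],
    [-0.0006,0,-0.011],
    [-0.0006,0,-0.013],
    [-0.0006,0,-0.013],
  ],
  roll=[0,0,0,0,0],
)

```text
clock: 7.3
tool_pos: [0.5645, 0.096, 0.1407]
eef_rot: [0.99, -0.141, -0.005, 0.002]
contact_force: [0.0, 0.4, -2.3]
opening: 0.132
```

Request:
carry_out(
  linear=[
    [0,0,-0.002],
    [0,0,-0.004],
    [0,0,-0.006],
    [0,0,-0.006],
  ],
  roll=[0,0,0,0],
)

```text
clock: 7.63
tool_pos: [0.5644, 0.0959, 0.1343]
eef_rot: [0.99, -0.141, -0.005, 0.002]
contact_force: [0.4, -0.3, -3.2]
opening: 0.131
```

Request:
carry_out(
  linear=[
    [0,0,-0.0015],
    [0,0,-0.003],
    [0,0,-0.004],
    [0,0,-0.004],
  ],
  roll=[0,0,0,0],
)

```text
clock: 7.97
tool_pos: [0.5644, 0.0959, 0.1301]
eef_rot: [0.99, -0.141, -0.005, 0.002]
contact_force: [0.1, -0.6, -2.4]
opening: 0.133
```

```bash
python3 look.py 5
```

```text
scene 253 128
side 205 147
8.0667 [0.56441149 0.09585417 0.13027054] [ 0.98996752 -0.14119243 -0.00511426  0.00169152] [ 0.53199335 -0.31250661 -2.17866259] 0.13303318777867326
```

View pics/both5.png

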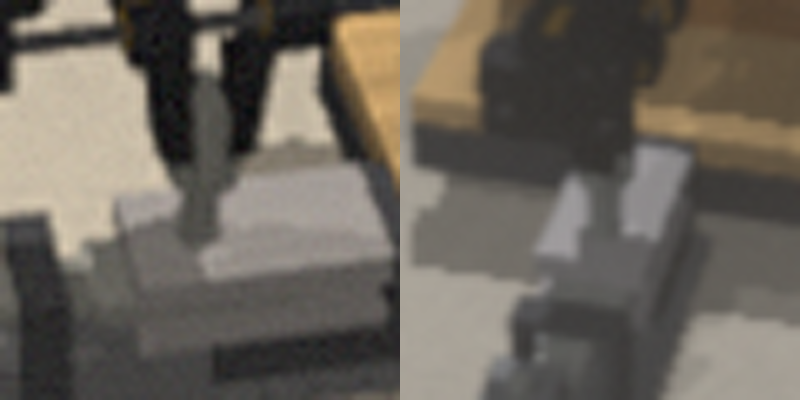

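Request:
carry_out(
  linear=[
    [0,0,-0.001],
    [0,0,-0.0015],
    [0,0,-0.0015],
  ],
  roll=[0,0,0],
)

```text
clock: 8.32
tool_pos: [0.5644, 0.0959, 0.1289]
eef_rot: [0.99, -0.141, -0.005, 0.002]
contact_force: [-0.8, -0.6, -0.3]
opening: 0.138
```

Request:
carry_out(
  linear=[
    [0,0,0],
    [0,0,0],
    [0,0,0],
    [0,0,0],
  ],
  roll=[0,0,0,0],
  gripper=0.45,
)

```text
clock: 8.65
tool_pos: [0.5646, 0.096, 0.129]
eef_rot: [0.99, -0.141, -0.005, 0.002]
contact_force: [-0.4, 0.6, 0.3]
opening: 0.411
```

```bash
python3 look.py 6
```

```text
scene 253 128
side 205 147
8.75 [0.56449675 0.0959832  0.12894107] [ 0.9899783  -0.14112228 -0.00499504  0.00158803] [-0.18061864 -0.23352419  0.34327303] 0.44811770586390626
```

View pics/both6.png

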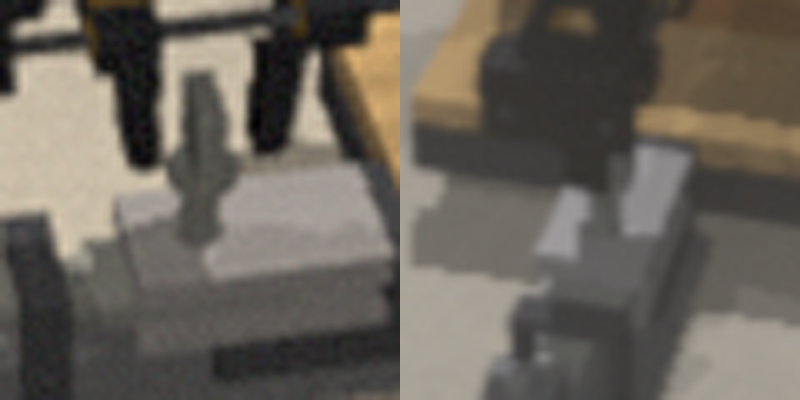

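Request:
carry_out(
  linear=[
    [0,0,0.015],
    [0,0,0.05],
    [0,0,0.09],
    [0,0,0.1],
    [0,0,0.1],
  ],
  roll=[0,0,0,0,0],
)

```text
clock: 9.17
tool_pos: [0.5667, 0.0963, 0.2323]
eef_rot: [0.99, -0.141, -0.001, 0.0]
contact_force: [-0.8, -0.4, 0.8]
opening: 0.45
```

```bash
python3 - <<'E'
from h import *
s=status.get_state();print(s['clock'],s['q'].round(2),s['tool_pos'].round(4))
p=snapshot('scene');save(p,'sc7')
print(tip_of(p,'block_top')[:2],tip_of(p,'pin')[:2])
E
```

```text
9.1667 [-0.3   0.66  0.09  1.75 -0.08  0.74 -2.02] [0.5667 0.0963 0.2323]
[{'pixel': [221.9, 163.2], 'confidence': 0.74}] [{'pixel': [116.7, 272.3], 'confidence': 0.82}, {'pixel': [127.1, 221.3], 'confidence': 0.71}]
```

View pics/sc7.png

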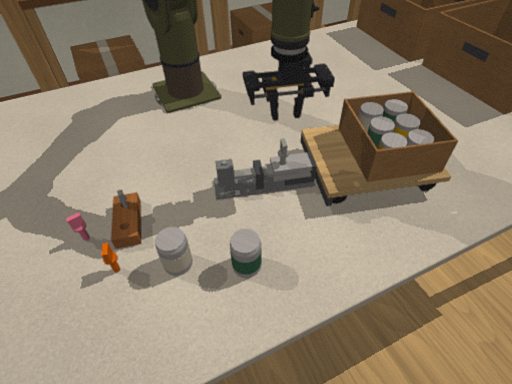

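Request:
carry_out(
  linear=[
    [-0.004,-0.02,0],
    [-0.01,-0.04,0],
    [-0.016,-0.06,0],
    [-0.022,-0.08,0],
    [-0.028,-0.1,0],
    [-0.034,-0.12,0],
    [-0.04,-0.14,0],
    [-0.044,-0.151,0],
  ],
  roll=[0.12,0.24,0.36,0.48,0.6,0.72,0.84,0.96],
  gripper=0.7,
)

```text
clock: 9.98
tool_pos: [0.5174, -0.0578, 0.2257]
eef_rot: [0.943, 0.334, -0.007, 0.004]
contact_force: [-0.6, 0.9, -0.3]
opening: 0.702
```

Request:
carry_out(
  linear=[
    [0,0,0],
    [0,0,0],
    [0,0,0],
    [0,0,0],
    [0,0,0],
    [0,0,0],
    [0,0,0],
    [0,0,0],
  ],
  roll=[0.12,0.24,0.36,0.48,0.6,0.61,0.61,0.61],
)

```text
clock: 10.65
tool_pos: [0.5168, -0.0578, 0.2247]
eef_rot: [0.8, 0.6, -0.006, 0.005]
contact_force: [-0.3, 0.6, -0.3]
opening: 0.699
```

```bash
python3 - <<'E'
from fit import *
p=snapshot('wrist');save(p,'w8');P=cloud(p)
s=status.get_state();print(s['clock'],s['q'].round(2),s['tool_pos'].round(4),s['eef_rot'].round(4))
q=top(P,(.523,-.055),.04,.084,.1)
print(len(q),rect(q) if len(q)>3 else 0,q.mean(0).round(4))
E
```

```text
10.7 [ 0.25  0.62 -0.39  1.91  0.38  0.69 -0.65] [ 0.517  -0.0577  0.225 ] [ 0.7996  0.6004 -0.0059  0.0056]
1829 (array([522.2, -50.5]), array([43.4, 34. ]), 73.9) [ 0.5224 -0.0497  0.0895]
```

View pics/w8.png

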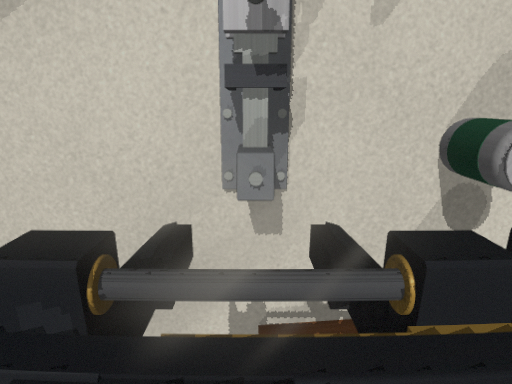

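Request:
carry_out(
  linear=[
    [0.005,0.004,-0.03],
    [0.005,0.004,-0.07],
    [0.005,0.004,-0.105],
    [0.005,0.004,-0.13],
    [0.005,0.004,-0.145],
    [0.005,0.004,-0.147],
    [0.005,0.004,-0.147],
  ],
  roll=[0,0,0,0,0,0,0],
)

```text
clock: 11.28
tool_pos: [0.5215, -0.0535, 0.0773]
eef_rot: [0.8, 0.6, -0.007, 0.005]
contact_force: [0.1, 1.0, -0.1]
opening: 0.705
```

Request:
carry_out(
  linear=[
    [0,0,0],
    [0,0,0],
    [0,0,0],
    [0,0,0],
    [0,0,0],
    [0,0,0],
  ],
  roll=[0,0,0,0,0,0],
  gripper=0.3,
  grip_force=8,
)

```text
clock: 11.78
tool_pos: [0.5224, -0.0537, 0.0781]
eef_rot: [0.8, 0.6, -0.006, 0.006]
contact_force: [-0.7, -0.2, 5.6]
opening: 0.386
```

Request:
carry_out(
  linear=[
    [0,0,0],
    [0,0,0],
  ],
  roll=[0,0,0],
)

```text
invalid input at $.roll: expected 2 entries
```

Request:
carry_out(
  linear=[
    [0,0,0],
    [0,0,0],
  ],
  roll=[0,0],
)

```text
clock: 11.95
tool_pos: [0.5224, -0.0537, 0.0782]
eef_rot: [0.8, 0.6, -0.006, 0.006]
contact_force: [0.5, -0.7, 0.1]
opening: 0.383
```

Request:
carry_out(
  linear=[
    [0.0004,0.0014,0],
    [0.0008,0.0029,0],
    [0.0013,0.0043,0],
    [0.0017,0.0058,0],
    [0.0019,0.0067,0],
    [0.0019,0.0067,0],
  ],
  roll=[0,0,0,0,0,0],
)

```text
clock: 12.45
tool_pos: [0.5244, -0.0469, 0.0782]
eef_rot: [0.8, 0.6, -0.006, 0.006]
contact_force: [0.5, -2.9, 0.5]
opening: 0.386
```

Request:
carry_out(
  linear=[
    [0.0002,0.0008,0],
    [0.0004,0.0015,0],
    [0.0007,0.0023,0],
    [0.0009,0.0031,0],
    [0.0011,0.0038,0],
    [0.0013,0.0046,0],
  ],
  roll=[0,0,0,0,0,0],
)

```text
clock: 12.95
tool_pos: [0.5258, -0.042, 0.0781]
eef_rot: [0.8, 0.6, -0.006, 0.006]
contact_force: [0.5, -1.8, 0.1]
opening: 0.386
```

```bash
cat > sl.py <<'E'
from fit import *
import sys
t=sys.argv[1]
p=snapshot('scene');save(p,'sl'+t);i=cv2.imread(f'pics/sl{t}.png')[120:200,200:320]
cv2.imwrite(f'pics/sl{t}c.png',cv2.resize(i,None,fx=5,fy=5,interpolation=cv2.INTER_CUBIC))
s=status.get_state();f=s['contact_force'];print(s['clock'],s['tool_pos'].round(4),f.round(2),'along',(f[0]*.278+f[1]*.961).round(2))
u=np.array([.278,.961]);print('dist',(np.array([.5647,.0955])-s['tool_pos'][:2])@u)
for c in tip_of(p,'pin_collar')[:4]+cut_out(p,'block_top')[:1]:print(np.round(c['pixel'],1),c['confidence'])
E
python3 sl.py 1
```

```text
13.0 [ 0.5258 -0.0418  0.0782] [ 0.09 -1.98  0.29] along -1.88
dist 0.14273594576707607
[112.7 257.8] 0.74
[ 80.5 226.5] 0.63
[283.  157.7] 0.48
[281.4 178.7] 0.19
[363.4 153.1] 0.59
```

View pics/sl1c.png

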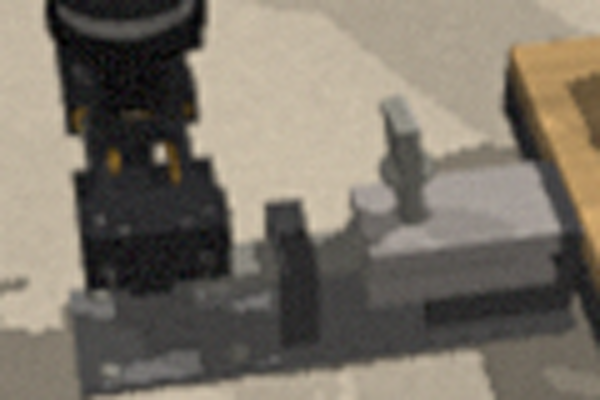

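Request:
carry_out(
  linear=[
    [0.0002,0.0006,0],
    [0.0004,0.0013,0],
    [0.0006,0.0019,0],
    [0.0007,0.0026,0],
    [0.0009,0.0032,0],
    [0.0011,0.0038,0],
    [0.0013,0.0045,0],
    [0.0014,0.0048,0],
  ],
  roll=[0,0,0,0,0,0,0,0],
)

```text
clock: 13.77
tool_pos: [0.5269, -0.038, 0.0782]
eef_rot: [0.8, 0.6, -0.006, 0.006]
contact_force: [-0.4, -4.7, 1.6]
opening: 0.387
```

```bash
python3 sl.py 2
```

```text
13.8167 [ 0.5269 -0.038   0.0782] [ 0.24 -4.88  0.55] along -4.63
dist 0.13882584859189498
[ 80.5 227.1] 0.82
[112.2 259.8] 0.59
[283.5 161. ] 0.43
[244.8 175.1] 0.63
```

View pics/sl2c.png

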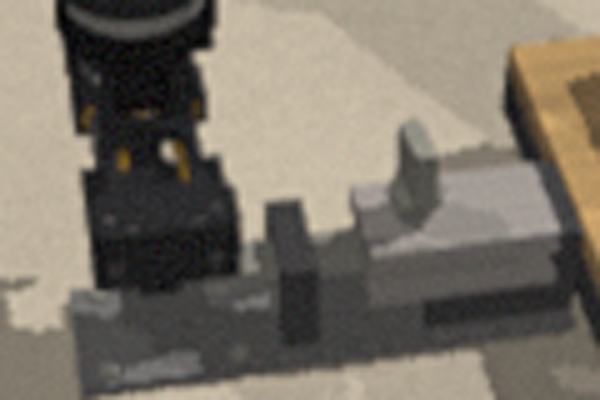

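Request:
carry_out(
  linear=[
    [-0.0001,-0.0005,0],
    [-0.0003,-0.001,0],
    [-0.0003,-0.001,0],
  ],
  roll=[0,0,0],
)

```text
clock: 14.17
tool_pos: [0.5269, -0.0381, 0.0781]
eef_rot: [0.8, 0.6, -0.006, 0.006]
contact_force: [0.5, -1.4, 0.7]
opening: 0.383
```

```bash
python3 - <<'E'
from fit import *
s=status.get_state();f=s['contact_force'];print(s['clock'],s['tool_pos'].round(4),f.round(2))
p=snapshot('side');save(p,'sd9');P2=cloud(p);i=cv2.imread('pics/sd9.png')[140:220,190:310]
cv2.imwrite('pics/sd9c.png',cv2.resize(i,None,fx=5,fy=5,interpolation=cv2.INTER_CUBIC))
p=snapshot('scene');P=cloud(p);q=top(P,(.565,.095),.03,.1,.16);print('tab top z',np.sort(q[:,2])[-8:].round(4))
q=q[q[:,2]>.112];print(q.mean(0),rect(q))
q=top(P2,(.565,.095),.03,.112,.16);
if len(q)>3:print('side',q.mean(0),rect(q),q[:,2].max())
E
```

```text
14.1667 [ 0.5269 -0.0381  0.0781] [ 0.54 -1.43  0.74]
tab top z [0.1207 0.121  0.1211 0.1211 0.1211 0.1212 0.1215 0.1222]
[0.56654492 0.09368311 0.11866427] (array([564.7,  94.7]), array([12.3, 32.5]), 79.0)
side [0.57524636 0.09206519 0.11863406] (array([575.2,  93.5]), array([10.6, 13.5]), 61.4) 0.12284309803806781
```

View pics/sd9c.png

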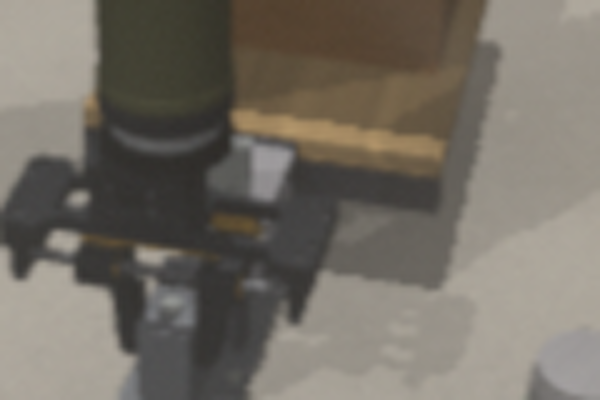

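Request:
carry_out(
  linear=[
    [-0.0002,-0.0007,0],
    [-0.0004,-0.0015,0],
    [-0.0004,-0.0015,0],
  ],
  roll=[0,0,0],
)

```text
clock: 14.52
tool_pos: [0.5267, -0.0387, 0.0781]
eef_rot: [0.8, 0.6, -0.005, 0.005]
contact_force: [0.8, 1.7, -0.8]
opening: 0.383
```

Request:
carry_out(
  linear=[
    [0,0,0],
    [0,0,0],
    [0,0,0],
    [0,0,0],
  ],
  roll=[0,0,0,0],
  gripper=0.7,
)

```text
clock: 14.85
tool_pos: [0.5266, -0.0388, 0.0781]
eef_rot: [0.8, 0.6, -0.005, 0.005]
contact_force: [-0.1, 0.4, 0.1]
opening: 0.662
```

Request:
carry_out(
  linear=[
    [0,0,0.015],
    [0,0,0.05],
    [0,0,0.09],
    [0,0,0.12],
    [0,0,0.14],
    [0,0,0.14],
  ],
  roll=[0,0,0,0,0,0],
)

```text
clock: 15.35
tool_pos: [0.5289, -0.0387, 0.2222]
eef_rot: [0.8, 0.6, -0.002, 0.008]
contact_force: [0.5, 0.3, -0.7]
opening: 0.699
```

```bash
cat > tab.py <<'E'
from fit import *
for n in ['scene','side','wrist']:
    p=snapshot(n);save(p,'t_'+n);P=cloud(p);q=top(P,(.565,.095),.03,.1,.16)
    if len(q)<9: print(n,len(q));continue
    zt=np.sort(q[:,2])[-6];print(n,'top',zt.round(4),end=' ')
    q=q[q[:,2]>zt-.006];print(len(q),q.mean(0).round(4),rect(q))
s=status.get_state();print(s['clock'],s['q'].round(2),s['tool_pos'].round(4),s['eef_rot'].round(4))
E
python3 tab.py
```

```text
scene top 0.1215 47 [0.5658 0.0936 0.1198] (array([564.9,  94.1]), array([12.3, 30.4]), 81.6)
side top 0.1179 10 [0.5579 0.0932 0.1184] (array([565.5,  88.9]), array([10.4, 28.3]), 52.5)
wrist top 0.1208 284 [0.5622 0.0921 0.1185] (array([564.6,  91.4]), array([ 4.7, 29.7]), 75.8)
15.5 [ 0.22  0.64 -0.39  1.89  0.39  0.69 -0.69] [ 0.526  -0.0391  0.2176] [ 0.7997  0.6003 -0.0057  0.0052]
```

View pics/t_wrist.png

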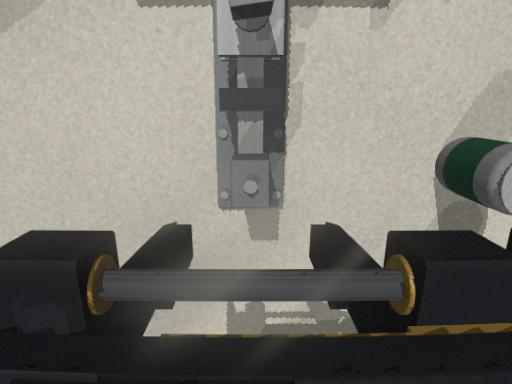

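Request:
carry_out(
  linear=[
    [0.01,0.035,0],
    [0.02,0.07,0],
    [0.03,0.1,0],
    [0.039,0.134,0],
    [0.039,0.134,-0.02],
    [0.039,0.134,-0.04],
    [0.039,0.134,-0.05],
    [0.039,0.134,-0.05],
  ],
  roll=[0,0,0,0,0,0,0,0],
  gripper=0.0,
  grip_force=20,
)

```text
clock: 16.17
tool_pos: [0.5625, 0.0939, 0.1639]
eef_rot: [0.8, 0.6, -0.009, 0.004]
contact_force: [-0.5, 0.1, 0.4]
opening: 0.115
```

```bash
python3 look.py 10
```

```text
scene 253 128
side 205 147
16.2667 [0.56445033 0.09430551 0.16678259] [ 0.79990982  0.60006245 -0.00671742  0.00492081] [-1.03414513  0.24703047 -0.17082394] 0.031770912283847264
```

View pics/both10.png

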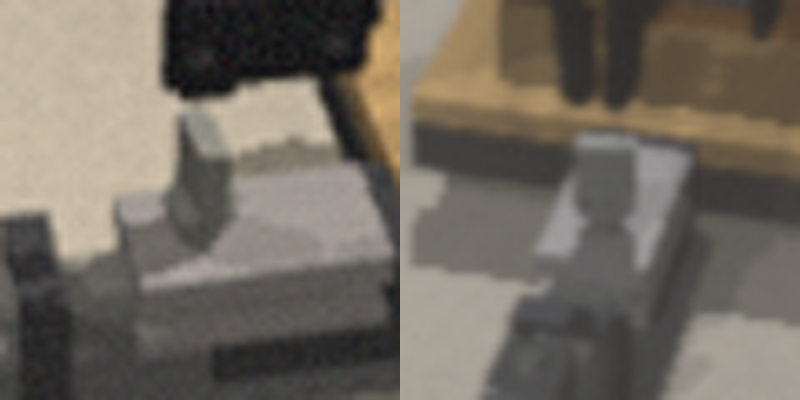

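Request:
carry_out(
  linear=[
    [0.0025,-0.0005,-0.008],
    [0.0025,-0.0005,-0.015],
    [0.0025,-0.0005,-0.02],
    [0.0025,-0.0005,-0.021],
    [0.0025,-0.0005,-0.021],
  ],
  roll=[0,0,0,0,0],
)

```text
clock: 16.68
tool_pos: [0.5667, 0.0936, 0.1454]
eef_rot: [0.8, 0.6, -0.007, 0.005]
contact_force: [0.3, -0.0, 0.3]
opening: 0.01
```

```bash
python3 look.py 11
```

```text
scene 253 128
side 205 147
16.7833 [0.56704655 0.09389738 0.1459515 ] [ 0.79988382  0.60009869 -0.00654309  0.0049628 ] [ 0.22461464 -1.00565383 -0.16232892] 0.004137451019872032
```

View pics/both11.png

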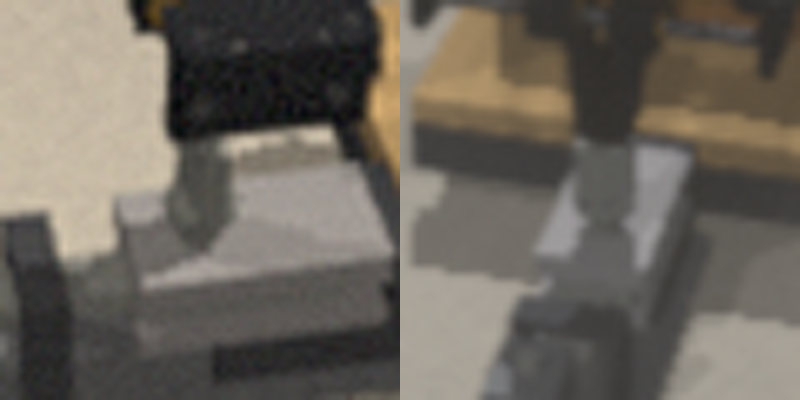

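Request:
carry_out(
  linear=[
    [0,0.001,-0.001],
    [0,0.001,-0.002],
    [0,0.001,-0.003],
    [0,0.001,-0.004],
    [0,0.001,-0.005],
    [0,0.001,-0.006],
    [0,0.001,-0.006],
  ],
  roll=[0,0,0,0,0,0,0],
)

```text
clock: 17.37
tool_pos: [0.5671, 0.0949, 0.1398]
eef_rot: [0.8, 0.6, -0.007, 0.005]
contact_force: [0.1, 0.4, -0.0]
opening: 0.001
```

Request:
carry_out(
  linear=[
    [0,0,-0.001],
    [0,0,-0.002],
    [0,0,-0.003],
    [0,0,-0.003],
  ],
  roll=[0,0,0,0],
)

```text
clock: 17.7
tool_pos: [0.5672, 0.0949, 0.1369]
eef_rot: [0.8, 0.6, -0.006, 0.005]
contact_force: [-0.3, 0.3, 4.1]
opening: 0.01
```

Contact, 4 N. Continue gently.

Request:
carry_out(
  linear=[
    [0,0,-0.001],
    [0,0,-0.002],
    [0,0,-0.003],
    [0,0,-0.003],
  ],
  roll=[0,0,0,0],
)

```text
clock: 18.03
tool_pos: [0.5672, 0.0949, 0.1337]
eef_rot: [0.8, 0.6, -0.006, 0.005]
contact_force: [0.1, 0.4, 3.2]
opening: 0.004
```

Request:
carry_out(
  linear=[
    [0,0,-0.001],
    [0,0,-0.002],
    [0,0,-0.003],
    [0,0,-0.003],
  ],
  roll=[0,0,0,0],
)

```text
clock: 18.37
tool_pos: [0.5671, 0.0949, 0.1304]
eef_rot: [0.8, 0.6, -0.007, 0.005]
contact_force: [-0.5, 0.5, 1.5]
opening: 0.011
```

```bash
python3 look.py 12
```

```text
scene 253 128
side 205 147
18.4667 [0.56708808 0.09492315 0.13040185] [ 0.79988044  0.60010395 -0.00653813  0.00487658] [-0.35310701  0.11093022  1.21406217] 0.006675331711538148
```

View pics/both12.png

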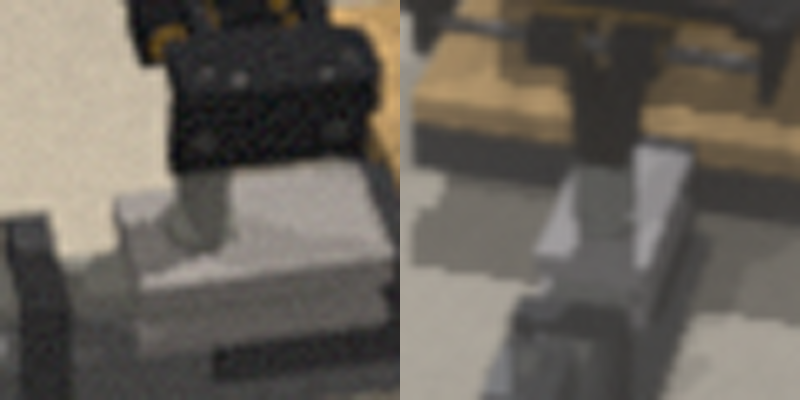

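Upright and going down. Continue until the collar seats.

Request:
carry_out(
  linear=[
    [0,0,-0.001],
    [0,0,-0.002],
    [0,0,-0.002],
  ],
  roll=[0,0,0],
)

```text
clock: 18.72
tool_pos: [0.5671, 0.0949, 0.1282]
eef_rot: [0.8, 0.6, -0.007, 0.005]
contact_force: [-0.1, -0.0, 1.6]
opening: 0.007
```

Request:
carry_out(
  linear=[
    [0,0,-0.001],
    [0,0,-0.002],
    [0,0,-0.002],
  ],
  roll=[0,0,0],
)

```text
clock: 18.97
tool_pos: [0.5673, 0.095, 0.1274]
eef_rot: [0.8, 0.6, -0.006, 0.005]
contact_force: [-2.4, -0.3, 13.4]
opening: 0.006
```

Request:
carry_out(
  linear=[
    [0,0,0.01],
    [0,0,0.04],
    [0,0,0.08],
    [0,0,0.11],
    [0,0,0.11],
  ],
  roll=[0,0,0,0,0],
)

```text
clock: 19.38
tool_pos: [0.5703, 0.0963, 0.2434]
eef_rot: [0.8, 0.6, -0.001, 0.007]
contact_force: [1.2, 0.2, 0.0]
opening: 0.005
```

```bash
python3 tab.py; python3 look.py 13
```

```text
scene top 0.1094 44 [0.566  0.0941 0.1078] (array([564.7,  94.5]), array([11.7, 30.9]), 81.1)
side top 0.1102 29 [0.568  0.0936 0.1086] (array([567.4,  93.8]), array([12.6, 26.7]), 80.5)
wrist top 0.1085 480 [0.5657 0.0977 0.1069] (array([565.5,  97.2]), array([12.5, 30. ]), 81.0)
19.5333 [-0.03  0.67 -0.38  1.73  0.34  0.82 -0.86] [0.5668 0.0946 0.2372] [ 0.7999  0.6    -0.0067  0.0052]
scene 253 128
side 205 147
19.6333 [0.56621284 0.09451429 0.23605169] [ 0.79986793  0.60010678 -0.00779839  0.00472626] [ 4.20348728e-04  7.49112499e-01 -4.43217417e-01] 0.004275703189949682
```

View pics/both13.png

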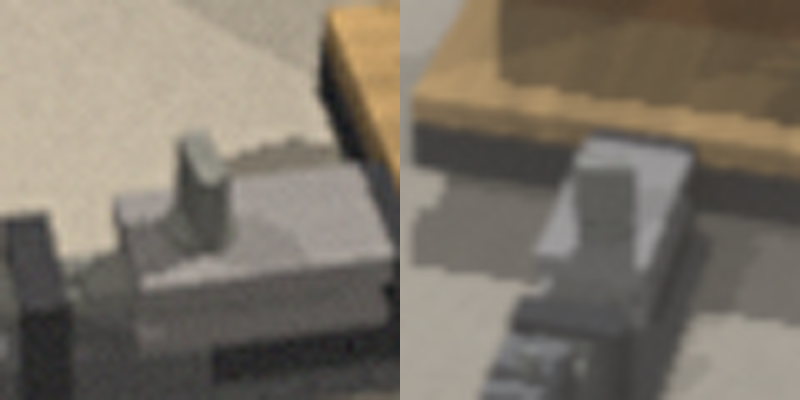

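View pics/t_scene.png

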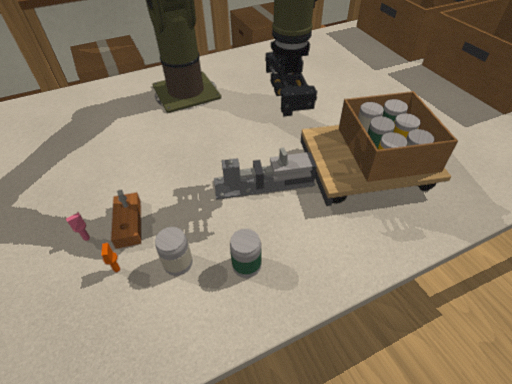

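```bash
python3 - <<'E'
from fit import *
p=snapshot('wrist');save(p,'w14');P=cloud(p)
q=top(P,(.5655,.0965),.05,.05,.13)
h,e=np.histogram(q[:,2],bins=np.arange(.05,.13,.001))
for a,b in zip(e,h):
    if b>5:print(round(a,3),b)
u,v=[int(x) for x in proj(p,[.5655,.0965,.075])];print(u,v)
i=cv2.imread('pics/w14.png');c=i[max(0,v-60):v+60,max(0,u-60):u+60];cv2.imwrite('pics/w14c.png',cv2.resize(c,None,fx=5,fy=5,interpolation=cv2.INTER_CUBIC))
E
```

```text
0.05 110
0.051 150
0.052 21
0.065 172
0.066 1254
0.067 1587
0.068 336
0.069 24
0.07 6
0.071 21
0.072 78
0.073 80
0.074 18
0.075 8
0.076 8
0.078 7
0.079 7
0.08 6
0.081 10
0.082 8
0.084 6
0.085 6
0.086 13
0.088 7
0.089 8
0.09 6
0.091 9
0.092 9
0.093 12
0.094 7
0.095 7
0.096 7
0.097 8
0.098 7
0.099 9
0.1 7
0.101 7
0.102 6
0.103 14
0.104 8
0.105 32
0.106 181
0.107 209
0.108 41
250 176
```

View pics/w14c.png

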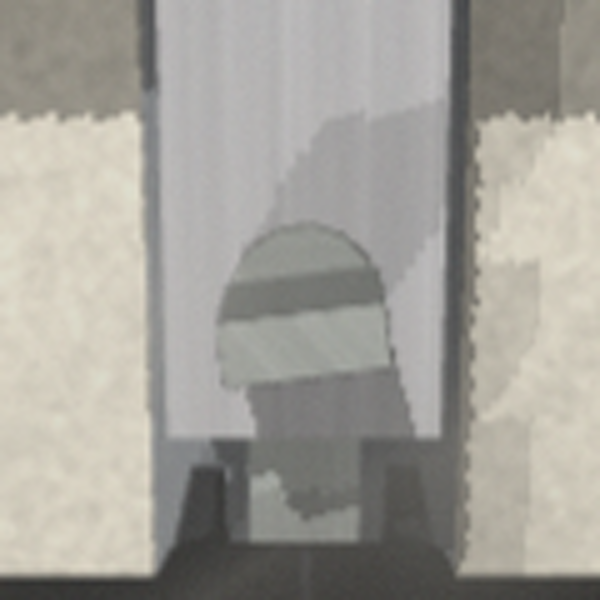

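```bash
python3 -c "
from plant import *
print(finish_job())"
```

```text
the job is handed in; nothing more can be done
None
```

The drawbar is coupled and the job is handed in. The robot clock read about 20 s against the 72 s limit.

**What I did:**
- I took the thicker pin from the rack and stood it nose down in the upper ear's hole, resting on the bar.
- I slid the block by a low-force grip until the pin dropped into the eye. The tab top fell from about 138 to 121 mm and the slide force rose to about 4.7 N. I then backed the block off about 0.6 mm so the bar no longer leaned on the pin.
- I pressed the pin home with closed fingertips against at most about 4 N of keeper resistance. It stopped firmly at about 13 N, and I lifted clear.

**Last checks:**
- In the wrist camera's depth, the collar top is 6 mm above the ear and the tab top 40 mm above it. Both match a collar lying flat on the ear.
- The thin pin, both tins and the orange and pink look-alikes look unmoved in the scene picture.
- The scene and side cameras alone put the tab top at 109 to 110 mm instead of the nominal 108 mm. That is within their 2 mm calibration, and the wrist depth settled it.

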